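Kit one calculator into the two-tier carrier

TASK

Kit one calculator: set the U-shaped steel bracket flat, open side up, in the large compartment of the wooden carrier and stand the straight battery spring on end in its small compartment. Then lower the grey tier onto the carrier so that all four corner holes drop over their pins and it sits fully down, and only after that lay the short display lens flat on the tier's cork pad, centred and lengthwise along it. Leave the look-alikes (L-shaped bracket, tapered spring, long lens) and the orange key cap sprue where they are.

Things in the scene. Friction and masses are not known exactly. Their poses are not given: they have to be found in the camera images.
- carrier: Fixed brown wooden tray 200 (x) x 150 (y) mm, origin centre of underside. Floor top at z 6 mm, rim and divider tops at z 20, walls 4 thick. Divider at x +24 parts the large compartment (x -96 to 22, centre -37, 0) from the small (x 26 to 96, centre 61, 0), y +-71. At (+-85, +-60): 24 mm square posts, top z 46 (the tier rests there), each with an 8 mm steel pin, tapered tip at z 66.
- tier: Loose grey plastic plate 200 (x) x 150 (y) x 5 mm, rim to z 11, 0.3 kg, origin centre of underside, flat on the table. 15 mm holes at (+-85, +-60) mm. Black grip fin at its centre: 14 (x) x 60 (y) mm, top z 41. Fixed cork pad 46 (x) x 82 (y) mm centred at x +52, y 0, top z 9; other half empty. Fits the carrier either way round; seated, its origin is 46 mm above the carrier's.
- bracket_u: The bracket to kit: dull grey steel U channel, 64 (x) x 34 (y) mm, 26 mm high, 3 mm sheet: flat foot and TWO upright walls along its long sides (outer faces 34 mm apart). Origin: centre of its underside, z up, x along its length. Starts open side up. About 80 g.
- bracket_l: Look-alike, leave it: 64 x 34 mm, 26 mm high, foot L-shaped as seen from above (one corner cut away) and only ONE upright wall, on its +y side. Origin: centre of its underside, x along its length.
- spring_straight: The spring to kit: straight nickel coil spring, 28 mm diameter from bottom to top, 40 mm high, standing on end, stiff (does not give when gripped). Origin: centre of its underside, z up along its axis. About 22 g.
- spring_tapered: Look-alike, leave it: coil spring that tapers from 28 mm diameter at the foot to 10 mm at the top, 40 mm high, standing. Origin: centre of its underside.
- lens_short: The lens to kit: smoky dark grey rectangular display lens lying flat, 62 (x) x 26 (y) x 6 (z) mm. Origin: centre of its underside, x along its length. About 14 g.
- lens_long: Look-alike, leave it: the same kind of lens but 92 x 26 x 6 mm, lying flat. (Six more stand on edge in a fixed wooden rack, 48 mm high, near the far edge of the table; leave them too.) Origin: centre of its underside, x along its length.
- sprue: Bystander, leave it: orange plastic sprue of ten key caps on a runner, 120 (x) x 50 (y) x 10 mm, loose. Origin: centre of its underside.
Things that resemble listed ones, but are neither listed nor needed, are in the scene too. What is shaped like the lens_short but turquoise is not meant.

How it is judged:
By the outcome, as a careful person would: the job done as asked, in the order asked, and still so for the second after the job is handed in, with the robot touching nothing.
It also fails if it takes over 109 s, if anything falls off the work surface, if the arm or the gripper's body presses on something with over 40 N, if the wrist force passes 120 N, or if a joint passes its speed limit or range.

ROBOT

A 6-joint arm with a two-finger parallel gripper is mounted at the origin on the work surface. World frame = base frame: x ahead of the robot, y to its left, z up, the work surface at z = 0. Lengths are in m, angles in rad, forces in N, time in s.
With the tool pointing down it reaches from about 0.325 to 0.9 m from the base axis. Payload 6.1 kg.
Tool frame: the origin (TCP) lies midway between the tips of the shut fingers; the grasp point (between the pads) lies 19 mm behind it; z points along the fingers, y is the line along which they close (so a half turn about z gives the same grasp; the last joint's range is limited). The gripper opens to 85 mm and grips with 20 to 120 N. Pads are 22 mm wide; open, the fingers measure 114 mm over their backs; the gripper's body (76 mm by 85 mm) begins 54 mm behind the grasp point. The pads swing forward as they close: fully open they stand 13 mm farther back than shut.
Start: joints at [-1.296, 0.22, 1.526, -0, 1.395, -0.126], TCP at [0.244, -0.575, 0.231] pointing down, gripper open.
Joint ranges: [-2.98, 2.98], [-0.91, 2.08], [0.09, 2.57], [-1.24, 4.39], [0.2, 2.65], [-2.68, 2.68]. Speed limits (rad/s): [2.57, 2.57, 3.01, 3.14, 3.14, 3.14].

INTERFACE

Orientations are given as [roll, pitch, yaw] about the fixed x, y, z axes, in that order (R = Rz(yaw) Ry(pitch) Rx(roll)).
In Python, from plant import movep, move_l, set_joints, gripper_to, hold, inverse_kinematics, observe, get_image, get_calibration, Unreachable, job_done gives the robot as it stands. Calls block until the motion is done:
- movep(position, orientation): joint-space move of the TCP to a pose.
- move_l(position, feed=0.15, rotation=None, max_force=None): straight line of the TCP; rotation=None keeps the orientation; feed is the mean speed in m/s. With max_force (N) it stops when the force on the tool has changed by that much, and returns True; else False.
- set_joints(angles): joint-space move.
- gripper_to(opening, f_grip=None): finger opening in m; f_grip is the grip in N (None keeps the last); returns when the fingers have stopped.
- hold(seconds).
- inverse_kinematics(position, orientation): joint angles nearest the present ones, or None.
- observe(): the state.
- get_image(name): name is "scene" or "top" or "wrist"; returns (picture, depth): 480x640x3 uint8, red, green, blue; 480x640 float32, m along the optical axis (not along the pixel's ray), 0 where there is no reading.
- get_calibration(name): a dict with "intrinsics" (3x3 intrinsics, pixels), "world_from_camera" (4x4, takes a point from camera to world coordinates). Camera axes: x right, y down, z forward; pixel columns grow to the right and rows downward; lengths in m; the calibration is good to about 2 mm. A picture is of the moment at which its call begins: read the wrist's pose just before it. get_calibration takes no time and is no camera call; for the wrist camera it gives the pose at the moment of the call.
A pose or a line that the arm cannot do raises Unreachable and nothing moves.
- job_done(): hands the job in; it is judged then, once.
The state is a dict: "time_s": time; "q": joint angles; "joint_velocities": joint speeds; "joint_torque": joint torques, N m; "eef_pos": TCP position; "tcp_rot": TCP orientation; "ft_force": force on the tool from outside, world axes, zero at the start; "torque": the same for the moment, N m; "opening": finger opening in m; "grasp_force": force on a finger pad.
Only numpy, scipy, OpenCV 4.12 (cv2) and the standard library are available. Lean on these libraries where they do the work, as an engineer would, in place of code of your own. Each camera call takes 0.05 s, during which the arm holds its last target. There are 200 camera calls.

## Working session

There is one attempt and no reset: what is moved stays moved. The work goes in short steps, each a Python script; the robot and the scene stay as the last script left them, time stands still between calls to the robot, and variables do not carry over. Pictures are saved under pics/ and viewed, at most 14 in all, crops included, and the job is handed in when it is done.

```bash
mkdir -p pics; ls
python3 - <<'E'
from plant import *
import cv2,numpy as np
for n in ["top","scene"]:
    im,d=get_image(n); cv2.imwrite(f"pics/{n}0.png",im[:,:,::-1]); np.savez(f"{n}0.npz",im=im,d=d,**get_calibration(n))
    print(n,get_calibration(n))
E
```

```text
pics
top {'intrinsics': array([[435.43961373,   0.        , 320.29412206],
       [  0.        , 435.43961373, 238.37050501],
       [  0.        ,   0.        ,   1.        ]]), 'world_from_camera': array([[ 0.00858534, -0.9894987 ,  0.14428659,  0.5015925 ],
       [-0.99888042, -0.00177347,  0.04727321, -0.01910586],
       [-0.04652089, -0.14453091, -0.9884061 ,  0.83119693],
       [ 0.        ,  0.        ,  0.        ,  1.        ]])}
scene {'intrinsics': array([[541.62604372,   0.        , 317.7008371 ],
       [  0.        , 541.62604372, 243.04640001],
       [  0.        ,   0.        ,   1.        ]]), 'world_from_camera': array([[-0.87738369,  0.34820892, -0.33007334,  0.8953123 ],
       [ 0.47944356,  0.66242132, -0.57561434,  0.53439219],
       [ 0.01821357, -0.66328617, -0.74814419,  0.70126946],
       [ 0.        ,  0.        ,  0.        ,  1.        ]])}
```

View pics/top0.png

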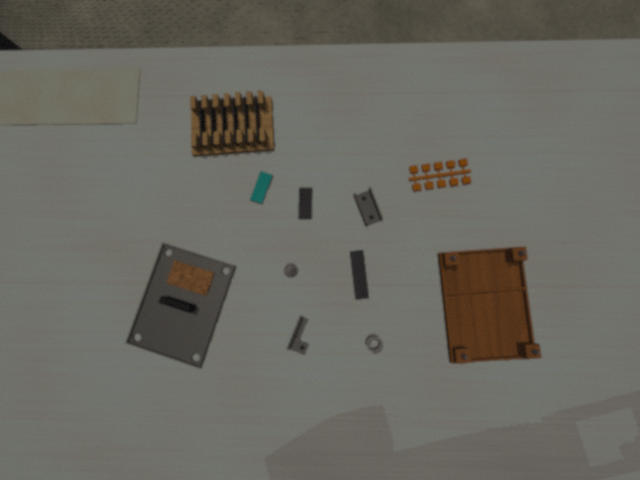

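View pics/scene0.png

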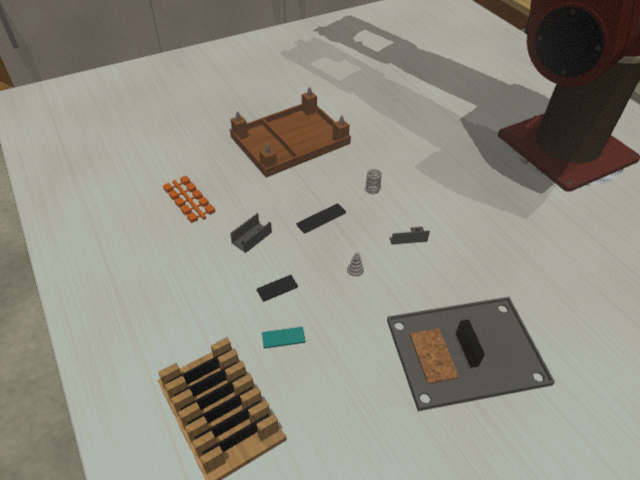

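Top view: carrier at (490,305), with its small compartment toward the top of the image. The tier is at (182,305) with the pad up at (190,277), U bracket (368,207), straight spring (373,343) and short lens (305,203). The scene view confirms which spring and bracket are which.

```bash
cat > h.py <<'E'
import numpy as np,cv2
def cloud(d,K,T):
    v,u=np.mgrid[:480,:640]
    P=np.stack([(u-K[0,2])/K[0,0]*d,(v-K[1,2])/K[1,1]*d,d],-1)
    return P@T[:3,:3].T+T[:3,3]
def pix2plane(uv,z,K,T):
    uv=np.atleast_2d(np.array(uv,float)); r=np.c_[(uv-K[:2,2])/[K[0,0],K[1,1]],np.ones(len(uv))]@T[:3,:3].T
    return T[:3,3]+r*((z-T[2,3])/r[:,2])[:,None]
def proj(P,K,T):
    c=(np.atleast_2d(P)-T[:3,3])@T[:3,:3]; q=c@K.T; return q[:,:2]/q[:,2:]
def rect(xy):
    (c,s,a)=cv2.minAreaRect((xy*1000).astype(np.float32)); 
    if s[0]<s[1]: a+=90; s=s[::-1]
    return np.round(c,1),np.round(s,1),round((a+90)%180-90,1)
E
python3 - <<'E'
from h import *
f=np.load('top0.npz');d=f['d'];P=cloud(d,f['intrinsics'],f['world_from_camera'])
z=P[...,2]
print('table z',[np.round(np.median(z[a:a+10,b:b+10])*1000,1) for a,b in[(400,100),(400,250),(230,200),(80,500),(230,420)]], 'noise',z[400:410,100:110].std())
def box(n,u0,u1,v0,v1,zmin,zmax=.2):
    p=P[v0:v1,u0:u1].reshape(-1,3);p=p[(p[:,2]>zmin)&(p[:,2]<zmax)]
    print(n,len(p),rect(p[:,:2]),'med',np.round(np.median(p,0)*1000,1),'zmax',round(p[:,2].max()*1000,1))
box('U',345,390,180,232,.012)
box('spr',360,388,330,358,.02)
box('lens',292,320,182,224,.0035)
box('carrier',430,550,240,370,.01)
box('carrier posts',430,550,240,370,.036)
box('tier',120,245,235,375,.003,.03)
box('fin',120,245,235,375,.03)
box('L',280,315,310,360,.012)
box('sprue',400,480,150,200,.004)
box('longlens',345,375,245,305,.0035)
box('tap',280,302,260,282,.004)
box('teal',245,280,165,210,.0035)
E
```

```text
table z [np.float64(0.2), np.float64(0.3), np.float64(0.2), np.float64(-0.4), np.float64(-0.1)] noise 0.0012906167431447275
U 173 (array([682.7, -69.9]), array([63.7, 34.4]), 20.3) med [682.4 -74.1  24.6] zmax 29.4
spr 117 (array([429.6, -77.3]), array([25.9, 25.8]), 87.8) med [429.  -77.9  38.9] zmax 43.1
lens 377 (array([690.5,  45.6]), array([62.8, 37.7]), -2.9) med [691.4  50.8   6. ] zmax 10.4
carrier 2394 (array([ 500.9, -283.9]), array([200.4, 151.8]), 4.4) med [ 506.9 -298.4   21.2] zmax 69.0
carrier posts 888 (array([ 500.7, -283.5]), array([194.1, 145.2]), 4.4) med [ 431.  -324.9   45.6] zmax 69.0
tier 7780 (array([496.9, 286.8]), array([262.9, 242.5]), 1.4) med [493.1 284.2   5.8] zmax 29.7
fin 279 (array([495.8, 283.8]), array([59.9, 14.6]), 73.5) med [495.6 282.7  40.9] zmax 44.5
L 80 (array([445.9,  66.6]), array([63.8,  3. ]), -21.7) med [445.2  66.9  25.6] zmax 29.0
sprue 837 (array([ 746.6, -204. ]), array([130.3,  76.2]), -77.9) med [ 746.6 -208.7    8.3] zmax 13.4
longlens 641 (array([560.1, -60.4]), array([102.9,  41. ]), 6.4) med [552.4 -53.4   6. ] zmax 10.1
tap 137 (array([561.1,  77.4]), array([25. , 24.6]), 79.1) med [559.1  74.5  19.3] zmax 43.0
teal 392 (array([723.2, 133.1]), array([76.7, 56.9]), -1.4) med [723.7 137.7   5.9] zmax 10.2
```

```bash
cat >> h.py <<'E'
from plant import *
def R(yaw):  # choose the half turn nearest in joint 6
    return [np.pi,0,np.radians(yaw)]
def pose(p,yaw):
    best=None; q0=observe()['q']
    for y in (yaw,yaw+180,yaw-180):
        q=inverse_kinematics(list(p),R(y))
        if q is not None:
            c=np.abs(np.array(q)-q0).max()
            if best is None or c<best[0]: best=(c,y)
    if best is None: raise Unreachable(str(p))
    return best[1]
def go(p,yaw,half=True):
    y=pose(p,yaw) if half else yaw
    movep(list(p),R(y)); return y
def st(s=''):
    o=observe(); print(s,'t',round(o['time_s'],2),'p',np.round(o['eef_pos'],4),'rot',np.round(np.degrees(o['tcp_rot']),1),'op',round(o['opening'],4),'gf',round(o['grasp_force'],1),'F',np.round(o['ft_force'],1))
C=np.array([.5008,-.2837]); CY=4.4
def car(x,y):
    a=np.radians(CY); return C+np.array([x*np.cos(a)-y*np.sin(a),x*np.sin(a)+y*np.cos(a)])/1000
E
python3 - <<'E'
from h import *
f=np.load('top0.npz');im=f['im'].astype(int);K,T=f['intrinsics'],f['world_from_camera']
m=np.zeros((480,640),bool);m[180:226,290:322]=im[180:226,290:322].max(-1)<75
vu=np.argwhere(m)[:,::-1];p=pix2plane(vu,.006,K,T)
print('lens',len(p),rect(p[:,:2]),np.median(p,0))
st()
y=go([.6827,-.0699,.10],20.3); st('above')
w=get_calibration('wrist'); 
im,d=get_image('wrist');cv2.imwrite('pics/w1.png',im[:,:,::-1])
print(np.round(w['world_from_camera'],3))
P=cloud(d,w['intrinsics'],w['world_from_camera']).reshape(-1,3)
s=(P[:,2]>.018)&(P[:,2]<.03)&(np.hypot(P[:,0]-.683,P[:,1]+.07)<.05);print('U wrist',s.sum(),rect(P[s][:,:2]) if s.sum() else '')
E
```

```text
lens 401 (array([691.6,  50.8]), array([59.9, 23.5]), 0.7) [0.69147589 0.05071734 0.006     ]
 t 0.1 p [ 0.2437 -0.5749  0.2303] rot [-179.9   -0.    23. ] op 0.0853 gf 0.0 F [-0.1 -0.3 -0.3]
above t 2.52 p [ 0.6828 -0.0712  0.1004] rot [180.   -0.   20.2] op 0.0855 gf 0.0 F [-0.3 -0.5  0.3]
[[ 0.346 -0.9   -0.264  0.75 ]
 [-0.938 -0.332 -0.099 -0.048]
 [ 0.001  0.282 -0.959  0.243]
 [ 0.     0.     0.     1.   ]]
U wrist 908 (array([682.6, -73.1]), array([65. , 34.1]), 20.6)
```

View pics/w1.png

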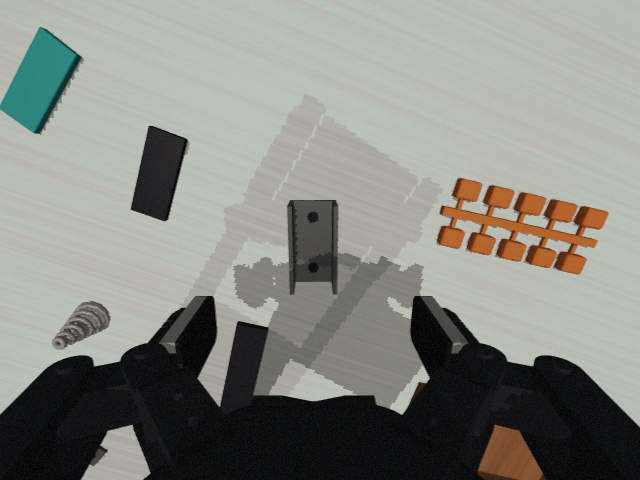

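The wrist view shows the U bracket between the fingers at (313,245), open side up, with nothing in the fingers' way.

Run:
```python
from h import *
p=[.6827,-.0718]
move_l(p+[.001],feed=.12,max_force=15); st('down')
gripper_to(.02,f_grip=40); st('grip')
move_l(p+[.14],feed=.2); st('up')
c=list(car(-37,0)); y=go(c+[.14],CY); st('over')
hit=move_l(c+[.006],feed=.12,max_force=6); st('placed %s'%hit)
gripper_to(.055); move_l(c+[.17],feed=.25); st('released')
s=[.4292,-.0777]; go(s+[.12],0); 
w=get_calibration('wrist');im,d=get_image('wrist');cv2.imwrite('pics/w2.png',im[:,:,::-1])
P=cloud(d,w['intrinsics'],w['world_from_camera']).reshape(-1,3)
k=(P[:,2]>.03)&(P[:,2]<.045)&(np.hypot(P[:,0]-s[0],P[:,1]-s[1])<.03);print('spring',k.sum(),rect(P[k][:,:2])); st()
```

```text
down t 3.55 p [ 0.6836 -0.072   0.0021] rot [ 1.799e+02 -1.000e-01  2.030e+01] op 0.0854 gf 0.0 F [ 0.9 -0.7  0.4]
grip t 4.08 p [ 0.6832 -0.0719  0.0017] rot [ 1.80e+02 -1.00e-01  2.03e+01] op 0.0329 gf 42.1 F [ 0.7 -0.4  2.8]
up t 4.92 p [ 0.6816 -0.0716  0.1382] rot [-1.799e+02  1.000e-01  2.030e+01] op 0.0333 gf 41.6 F [-0.2  0.2 -1. ]
over t 6.09 p [ 0.4646 -0.2861  0.14  ] rot [-180.    -0.     4.4] op 0.0333 gf 41.6 F [ 0.9 -0.8 -0.7]
placed True t 7.13 p [ 0.4627 -0.2853  0.0075] rot [-179.8    0.2    4.4] op 0.0337 gf 42.9 F [-1.1  1.   6.5]
released t 8.28 p [ 0.4631 -0.2859  0.1685] rot [-179.7    0.3    4.4] op 0.0553 gf 0.0 F [0.1 0.1 0.3]
spring 663 (array([429. , -80.9]), array([27. , 26.9]), 43.5)
 t 9.21 p [ 0.43   -0.0789  0.1204] rot [180.  -0.  -0.] op 0.0552 gf 0.0 F [0.3 0.3 1. ]
```

View pics/w2.png

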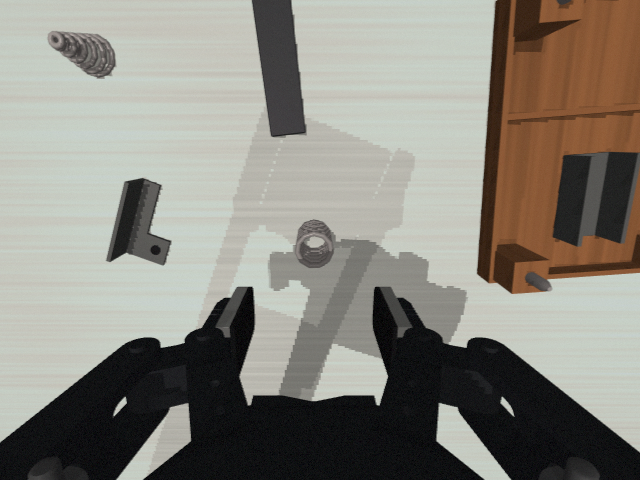

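The bracket lies open side up in the large compartment (600,200). The straight spring is centred at (315,243).

Run:
```python
from h import *
s=[.4292,-.0795]
move_l(s+[.006],feed=.12,max_force=15); gripper_to(.015,f_grip=25); st('grip')
move_l(s+[.15],feed=.15); hold(.2); st('up')
c=list(car(61,0)); go(c+[.15],CY); hold(.2); 
move_l(c+[.03],feed=.12); hit=move_l(c+[.0115],feed=.03,max_force=3); st('placed %s'%hit)
hold(.3); gripper_to(.05); hold(.2); move_l(c+[.15],feed=.15); st('rel')
# look at carrier from above
v=list(car(-30,0)); go(v+[.25],CY); hold(.3); st()
w=get_calibration('wrist');im,d=get_image('wrist');cv2.imwrite('pics/w3.png',im[:,:,::-1]);np.savez('w3.npz',im=im,d=d,**w)
# tier: same tool pose relative to tier
a=np.radians(-16.5); t=np.array([.4957,.2838])+np.array([np.cos(a),np.sin(a)])*-.03
y=go(list(t)+[.25],-16.5); hold(.3); st()
w=get_calibration('wrist');im,d=get_image('wrist');cv2.imwrite('pics/w4.png',im[:,:,::-1]);np.savez('w4.npz',im=im,d=d,**w)
```

```text
grip t 10.66 p [ 0.4299 -0.0797  0.0068] rot [ 1.8e+02 -1.0e-01  0.0e+00] op 0.0274 gf 24.6 F [-1.1 -0.4  5.8]
up t 11.97 p [ 0.4286 -0.0793  0.149 ] rot [-1.8e+02  1.0e-01 -0.0e+00] op 0.0275 gf 24.6 F [ 0.1 -0.1  0.1]
placed True t 14.82 p [ 0.5613 -0.2788  0.0129] rot [-180.     0.     4.4] op 0.0274 gf 24.9 F [-0.6  0.6  5.1]
rel t 16.74 p [ 0.5609 -0.2786  0.1487] rot [-179.9    0.2    4.4] op 0.0503 gf 0.0 F [ 0.1  0.7 -1. ]
 t 17.64 p [ 0.471  -0.2854  0.2482] rot [-1.799e+02  1.000e-01  4.400e+00] op 0.05 gf 0.0 F [0.5 0.7 0.8]
 t 20.07 p [0.4672 0.2919 0.25  ] rot [180.    0.  -16.5] op 0.0501 gf 0.0 F [0.9 0.5 0.1]
```

View pics/w3.png

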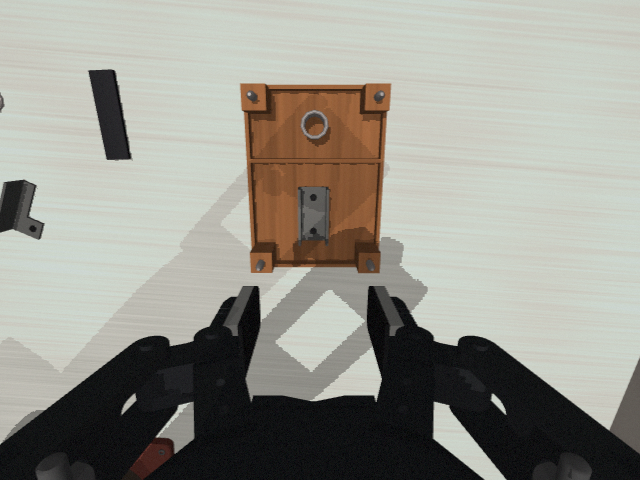

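View pics/w4.png

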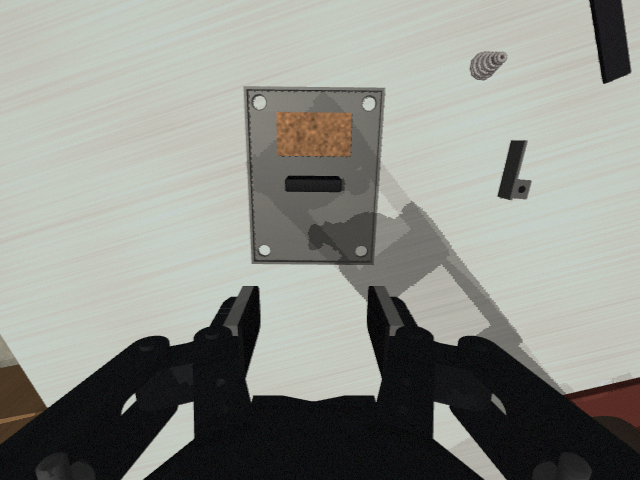

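Both kitted parts stand correctly: spring (314,124), bracket (313,213). The tier shows its pad up at (314,134), fin (314,184) and holes at its corners.

Run:
```python
from h import *
def fit(m,p):  # rigid 2D
    mc,pc=m.mean(0),p.mean(0);a=m-mc;b=p-pc
    th=np.arctan2((a[:,0]*b[:,1]-a[:,1]*b[:,0]).sum(),(a*b).sum());c,s=np.cos(th),np.sin(th)
    r=b-a@np.array([[c,s],[-s,c]]); return np.round((pc-np.array([[c,-s],[s,c]])@mc)*1000,1),round(np.degrees(th),2),np.round(r*1000,1).tolist()
M=np.array([[85,60],[85,-60],[-85,60],[-85,-60]])/1000
for n in ('top0','w3'):
    f=np.load(n+'.npz');P=cloud(f['d'],f['intrinsics'],f['world_from_camera']).reshape(-1,3)
    k=(np.hypot(*(P[:,:2]-C).T)<.15)
    q=P[k&(P[:,2]>.010)&(P[:,2]<.08)];print(n,'carrier',rect(q[:,:2]))
    q=P[k&(P[:,2]>.053)&(P[:,2]<.08)]
    pm=[car(*(m*1000)) for m in M]
    s=[q[np.hypot(*(q[:,:2]-x).T)<.014][:,:2] for x in pm];print([len(x) for x in s])
    print('pins',fit(M,np.array([x.mean(0) for x in s])))
    q=P[k&(np.hypot(*(P[:,:2]-car(61,0)).T)<.03)&(P[:,2]>.035)];print('spring',rect(q[:,:2]),np.percentile(q[:,2],[50,95]))
for n in ('top0','w4'):
    f=np.load(n+'.npz');K,T=f['intrinsics'],f['world_from_camera'];im=f['im'];P=cloud(f['d'],K,T).reshape(-1,3)
    k=(np.hypot(*(P[:,:2]-[.4957,.2838]).T)<.16)
    q=P[k&(P[:,2]>.0025)&(P[:,2]<.02)]
    # robust: morphological via components in image
    z=P[:,2].reshape(480,640);m=(k.reshape(480,640)&(z>.003)&(z<.06)).astype(np.uint8)
    m=cv2.morphologyEx(m,cv2.MORPH_OPEN,np.ones((5,5),np.uint8))
    nl,l,s,_=cv2.connectedComponentsWithStats(m);i=1+s[1:,4].argmax();print(n,'tier',rect(P[(l==i).ravel()][:,:2]))
    q=P[k&(P[:,2]>.034)&(P[:,2]<.05)];print('fin',rect(q[:,:2]))
    a=np.radians(-16.5);c=np.array([.4957,.2838]);Rm=np.array([[np.cos(a),-np.sin(a)],[np.sin(a),np.cos(a)]])
    h=[]
    for x in M:
        u=proj(np.r_[c+Rm@x,.005],K,T)[0];r=11
        x0,y0=int(u[0])-r,int(u[1])-r;g=im[y0:y0+2*r+1,x0:x0+2*r+1].mean(-1)
        t=(g>(g.max()+np.median(g))/2).astype(np.uint8);nl,l,s,ce=cv2.connectedComponentsWithStats(t)
        j=1+np.argmin([np.hypot(*(e-r))+1e3*(ss[4]<8) for e,ss in zip(ce[1:],s[1:])]);h.append(ce[j]+[x0,y0]);print(s[j][4],end=' ')
    print('holes',fit(M,pix2plane(h,.0025,K,T)[:,:2]))
```

```text
top0 carrier (array([ 500.9, -283.9]), array([200.4, 151.8]), 4.4)
[21, 23, 23, 26]
pins (array([ 500.8, -282. ]), np.float64(4.44), [[-0.5, -0.5], [-0.4, 0.5], [0.6, -0.1], [0.3, 0.1]])Traceback (most recent call last):
  File "<stdin>", line 15, in <module>
    return _quantile_unchecked(
        a, q, axis, out, overwrite_input, method, keepdims, weights)
    return _ureduce(a,
                    func=_quantile_ureduce_func,
    ...<5 lines>...
                    overwrite_input=overwrite_input,
                    method=method)
    r = func(a, **kwargs)
    result = _quantile(arr,
                       quantiles=q,
    ...<2 lines>...
                       out=out,
                       weights=wgt)
    slices_having_nans = np.isnan(arr[-1, ...])
                                  ~~~^^^^^^^^^
IndexError: index -1 is out of bounds for axis 0 with size 0
```

Run:
```python
from h import *
def fit(m,p):
    mc,pc=m.mean(0),p.mean(0);a=m-mc;b=p-pc
    th=np.arctan2((a[:,0]*b[:,1]-a[:,1]*b[:,0]).sum(),(a*b).sum());c,s=np.cos(th),np.sin(th)
    r=b-a@np.array([[c,s],[-s,c]]); return np.round((pc-np.array([[c,-s],[s,c]])@mc)*1000,1),round(np.degrees(th),2),np.round(r*1000,1).tolist()
M=np.array([[85,60],[85,-60],[-85,60],[-85,-60]])/1000
f=np.load('w3.npz');P=cloud(f['d'],f['intrinsics'],f['world_from_camera']).reshape(-1,3)
k=(np.hypot(*(P[:,:2]-C).T)<.15)
q=P[k&(P[:,2]>.010)&(P[:,2]<.08)];print('carrier',rect(q[:,:2]))
q=P[k&(P[:,2]>.053)&(P[:,2]<.08)]
s=[q[np.hypot(*(q[:,:2]-car(*(m*1000))).T)<.014][:,:2] for m in M];print([len(x) for x in s]);print('pins',fit(M,np.array([x.mean(0) for x in s])))
q=P[k&(np.hypot(*(P[:,:2]-car(61,0)).T)<.03)&(P[:,2]>.035)];print('spring',car(61,0),rect(q[:,:2]),np.percentile(q[:,2],[50,95]))
for n in ('top0','w4'):
    f=np.load(n+'.npz');K,T=f['intrinsics'],f['world_from_camera'];im=f['im'];P=cloud(f['d'],K,T).reshape(-1,3)
    k=(np.hypot(*(P[:,:2]-[.4957,.2838]).T)<.16)
    z=P[:,2].reshape(480,640);m=(k.reshape(480,640)&(z>.003)&(z<.06)).astype(np.uint8)
    m=cv2.morphologyEx(m,cv2.MORPH_OPEN,np.ones((5,5),np.uint8))
    nl,l,s,_=cv2.connectedComponentsWithStats(m);i=1+s[1:,4].argmax();print(n,'tier',rect(P[(l==i).ravel()][:,:2]))
    q=P[k&(P[:,2]>.034)&(P[:,2]<.05)];print('fin',rect(q[:,:2]))
    a=np.radians(-16.5);c=np.array([.4957,.2838]);Rm=np.array([[np.cos(a),-np.sin(a)],[np.sin(a),np.cos(a)]])
    h=[]
    for x in M:
        u=proj(np.r_[c+Rm@x,.005],K,T)[0];r=11
        x0,y0=int(u[0])-r,int(u[1])-r;g=im[y0:y0+2*r+1,x0:x0+2*r+1].mean(-1)
        t=(g>(g.max()+np.median(g))/2).astype(np.uint8);nl,l,s,ce=cv2.connectedComponentsWithStats(t)
        j=1+np.argmin([np.hypot(*(e-r))+1e3*(ss[4]<8) for e,ss in zip(ce[1:],s[1:])]);h.append(ce[j]+[x0,y0]);print(s[j][4],end=' ')
    print('holes',fit(M,pix2plane(h,.0025,K,T)[:,:2]))
```

```text
carrier (array([ 500.7, -286.9]), array([199.2, 150.5]), 4.4)
[75, 75, 59, 59]
pins (array([ 501.2, -286.8]), np.float64(4.46), [[-1.1, -1.0], [-1.1, 0.8], [1.2, -0.7], [1.0, 1.0]])
spring [ 0.56162022 -0.27902014] (array([ 560.2, -281.1]), array([27.1, 26.4]), -41.6) [0.39066618 0.39066618]
top0 tier (array([496.2, 285.7]), array([200.3, 152.9]), -15.5)
fin (array([495.7, 283.8]), array([59.9, 14.4]), 73.4)
28 29 35 36 holes (array([496. , 284.4]), np.float64(-17.18), [[-0.7, -0.3], [0.2, 0.2], [0.2, 0.1], [0.3, -0.0]])
w4 tier (array([495.6, 281.6]), array([200.5, 150.4]), -17.0)
fin (array([496.1, 281.6]), array([59.7, 13.7]), 73.4)
123 126 86 90 holes (array([495.7, 281.4]), np.float64(-17.12), [[-0.4, -0.2], [-0.3, 0.4], [0.2, -0.3], [0.5, 0.1]])
```

```bash
sed -i 's/^C=.*/C=np.array([.5010,-.2839]); CY=4.45/' h.py
python3 - <<'E'
from h import *
t=[.4958,.2840]
y=go(t+[.13],73); print(y)
move_l(t+[.014],feed=.12,max_force=12); gripper_to(.005,f_grip=90); st('grip')
move_l(t+[.18],feed=.12); hold(.2); st('up')
yp=y+CY+17; c=list(C)
movep([.56,0,.2],R((y+yp)/2)); movep(c+[.16],R(yp)); hold(.4); st('over')
move_l(c+[.093],feed=.08); hold(.3); st('hover')
hit=move_l(c+[.060],feed=.03,max_force=8); st('down %s'%hit)
im,d=get_image('scene');cv2.imwrite('pics/s2.png',cv2.resize(im[60:220,180:400,::-1],None,fx=3,fy=3))
E
```

```text
73
grip t 23.07 p [0.4965 0.2843 0.015 ] rot [ 1.799e+02 -1.000e-01  7.300e+01] op 0.0125 gf 89.2 F [-1.4 -0.2  7.1]
up t 24.81 p [0.4955 0.2839 0.1793] rot [-179.9    0.    73. ] op 0.0124 gf 88.0 F [ 0.6  0.2 -2.5]
over t 27.46 p [ 0.5013 -0.2834  0.1601] rot [180.    0.   94.5] op 0.0127 gf 88.0 F [ 0.4  0.4 -2.5]
hover t 28.75 p [ 0.5012 -0.284   0.0935] rot [180.    0.   94.5] op 0.0124 gf 88.0 F [-0.2  0.7 -1.9]
down True t 29.75 p [ 0.5007 -0.2837  0.061 ] rot [-180.    -0.    94.5] op 0.0122 gf 89.1 F [-1.5  0.3  5. ]
```

View pics/s2.png

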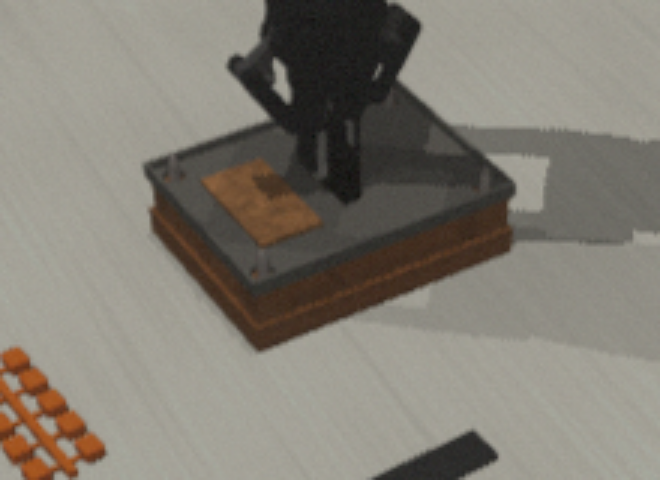

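All four pins came through and the contact height (0.061) is the seated height. Next I release the tier, check it, then view the lens.

Run:
```python
from h import *
def snap(n):
    hold(.3); w=get_calibration('wrist');im,d=get_image('wrist');cv2.imwrite(f'pics/{n}.png',im[:,:,::-1]);np.savez(n+'.npz',im=im,d=d,**w)
    return im,cloud(d,w['intrinsics'],w['world_from_camera']),w
gripper_to(.045); move_l([.501,-.2839,.18],feed=.2); st('rel')
v=list(car(-30,0)); go(v+[.25],CY); im,P,w=snap('w5'); P=P.reshape(-1,3)
k=(np.hypot(*(P[:,:2]-C).T)<.2)
for nm,m in (('fin',[0,0]),('c++',[70,60]),('c+-',[70,-60]),('c-+',[-70,60]),('c--',[-70,-60])):
    q=P[np.hypot(*(P[:,:2]-car(*m)-[0,-.0025]).T)<(.035 if nm=='fin' else .006)]
    if nm=='fin': q=q[q[:,2]>.08];print(nm,rect(q[:,:2]))
    else: print(nm,np.median(q[:,2]))
h=cv2.cvtColor(im,cv2.COLOR_RGB2HSV);b=(h[...,1]>90).ravel()&k&(P[:,2]>.05)&(P[:,2]<.06)
bm=cv2.morphologyEx(b.reshape(480,640).astype(np.uint8),cv2.MORPH_OPEN,np.ones((5,5)));print('pad',rect(P[bm.ravel()>0][:,:2]),'exp',car(52,0))
l=[.691,.0505]; y=go([l[0],l[1],.12],.7); print(y); im,P,w=snap('w6'); st()
u=proj([l[0],l[1],.006],w['intrinsics'],w['world_from_camera'])[0].astype(int);print(u)
m=np.zeros((480,640),np.uint8);x0,y0=u-70;m[max(y0,0):y0+140,x0:x0+140]=im[max(y0,0):y0+140,x0:x0+140].max(-1)<85
nl,L,s,ce=cv2.connectedComponentsWithStats(m);i=L[u[1],u[0]];print(i,s[i])
vu=np.argwhere(L==i)[:,::-1];print('lens',rect(pix2plane(vu,.006,w['intrinsics'],w['world_from_camera'])[:,:2]))
```

```text
rel t 30.97 p [ 0.5004 -0.2834  0.1788] rot [-179.8   -0.2   94.5] op 0.045 gf 0.0 F [-0.6  0.6 -1.2]
fin (array([ 491.1, -287.3]), array([62.2, 34.3]), -86.0)
c++ 0.05103413554645503
c+- 0.05098602375797795
c-+ 0.05089106683084427
c-- 0.051011368275815316
pad (array([ 552.4, -282.1]), array([82.4, 45.6]), -85.5) exp [ 0.55284324 -0.27986537]
0.7
 t 34.6 p [0.6911 0.0498 0.1204] rot [180.   -0.    0.6] op 0.0448 gf 0.0 F [-0.5  0.6  0.3]
[309 236]
1 [ 297  197   34   75 2373]
lens (array([692.2,  47.7]), array([61.9, 25.9]), -0.1)
```

View pics/w5.png

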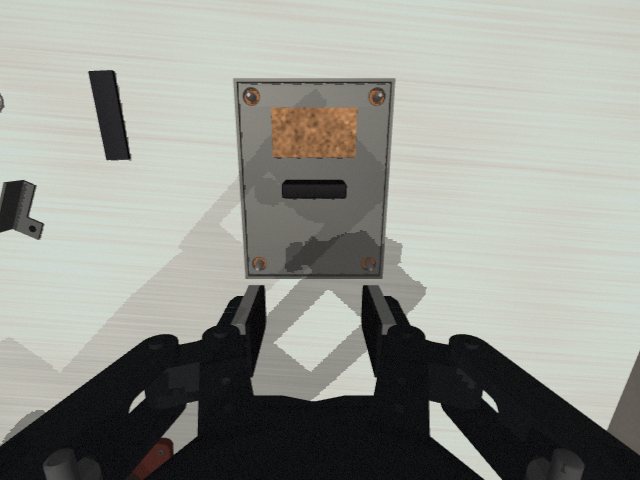

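View pics/w6.png

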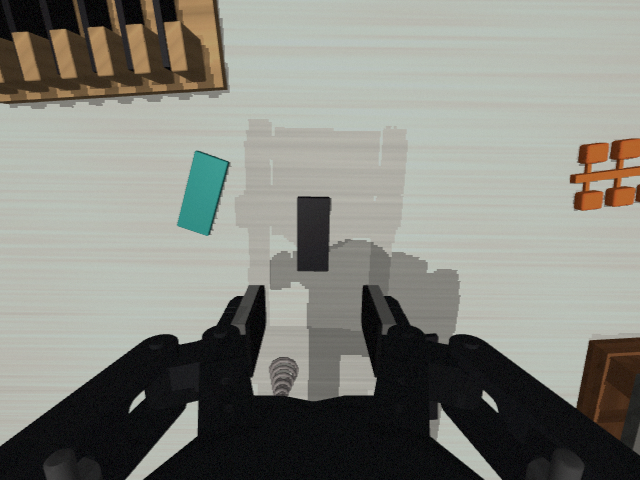

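Tier is fully down: all corners are at 51 mm and the pins show in all four holes. The short lens is at (313,234), clear of the fingers.

Run:
```python
from h import *
l=[.6921,.0502]
go(l+[.06],0); move_l(l+[.02],feed=.1); hit=move_l(l+[.0005],feed=.03,max_force=6); hold(.3); st('down %s'%hit)
gripper_to(.015,f_grip=25); st('grip'); g=observe()['eef_pos'][2]
move_l(l+[.15],feed=.12); hold(.2); st('up')
c=[.5526,-.2797]; y=go(c+[.15],CY+90); hold(.4); print(y); st('over')
move_l(c+[.075],feed=.1); hold(.2); hit=move_l(c+[g+.0545],feed=.02,max_force=3); hold(.3); st('placed %s'%hit)
gripper_to(.04); hold(.2); move_l(c+[.15],feed=.12); 
v=list(car(-30,0)); go(v+[.25],CY); hold(.3); st('rel')
w=get_calibration('wrist');im,d=get_image('wrist');cv2.imwrite('pics/w7.png',cv2.resize(im[60:300,200:440,::-1],None,fx=2.4,fy=2.4))
P=cloud(d,w['intrinsics'],w['world_from_camera']).reshape(-1,3)
h=cv2.cvtColor(im,cv2.COLOR_RGB2HSV);k=(np.hypot(*(P[:,:2]-car(52,0)).T)<.055)
b=((h[...,1]>90).ravel()&k&(P[:,2]>.05)&(P[:,2]<.059)).reshape(480,640).astype(np.uint8)
b=cv2.morphologyEx(b,cv2.MORPH_OPEN,np.ones((5,5)));print('pad',rect(P[b.ravel()>0][:,:2]))
q=np.hypot(*(P[:,:2]-car(52,0)-[0,-.0025]).T)<.042
q=(q&(h[...,1]<80).ravel()&(im.max(-1)<100).ravel()).reshape(480,640).astype(np.uint8)
q=cv2.morphologyEx(q,cv2.MORPH_OPEN,np.ones((5,5)));nl,L,s,_=cv2.connectedComponentsWithStats(q);i=1+s[1:,4].argmax()
p=P[(L==i).ravel()];print('lens',rect(p[:,:2]),np.percentile(p[:,2],[5,50,95]))
```

```text
down False t 36.6 p [0.6923 0.0502 0.0007] rot [180.  -0.  -0.] op 0.0448 gf 0.0 F [ 0.7 -0.1  0.4]
grip t 36.9 p [0.6923 0.0502 0.0008] rot [180.  -0.   0.] op 0.0248 gf 25.4 F [-0.4  0.2  1.4]
up t 38.5 p [0.6917 0.0502 0.1491] rot [-1.8e+02  1.0e-01 -0.0e+00] op 0.0249 gf 25.3 F [-1.  -0.5 -0.3]
-85.55
over t 40.24 p [ 0.5529 -0.2793  0.15  ] rot [180.    0.  -85.5] op 0.0252 gf 25.3 F [-0.   0.4  0.3]
placed True t 42.54 p [ 0.5524 -0.2796  0.0557] rot [180.    0.  -85.6] op 0.0251 gf 25.8 F [0.3 0.7 5.3]
rel t 45.76 p [ 0.4711 -0.2862  0.2498] rot [-180.     0.     4.4] op 0.04 gf 0.0 F [0.2 0.  0.3]
pad (array([ 552.4, -282.1]), array([82.5, 45.5]), -85.5)
lens (array([ 552.5, -281.1]), array([60.7, 24.6]), -85.5) [0.05969527 0.06097213 0.06222717]
```

View pics/w7.png

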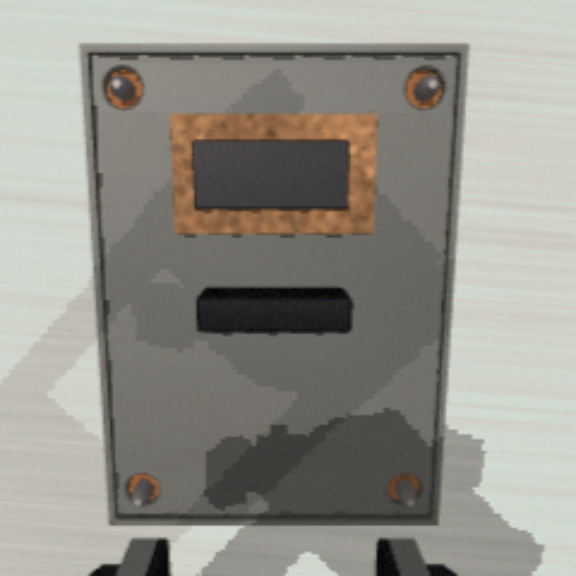

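The lens lies flat on the cork, parallel to it and within about 1.5 mm of centre. The tier is still seated, so I'm handing the job in.

```bash
python3 -c "
from plant import *
print(job_done())"
```

```text
the job is handed in; nothing more can be done
None
```

I handed the job in at about 46 s of the 109 s. The U bracket and straight spring are in their compartments, the tier is fully down over all four pins, and the short lens lies flat along the cork pad within about 1.5 mm of centre.

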